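# Make up the gauge kit and the thermostat kit

## Robot

A 6-joint arm with a two-finger parallel gripper is mounted at the origin on the work surface. World frame = base frame: x ahead of the robot, y to its left, z up, the work surface at z = 0. Lengths are in m, angles in rad, forces in N, time in s.
With the tool pointing down it reaches from about 0.35 to 0.775 m from the base axis. Payload 5.5 kg.
Tool frame: the origin (TCP) lies at the very end of the fingers, on their centre line; the grasp point (between the pads) lies env.hold_point_z behind it (env.hold_point_z is the distance from the TCP to the grasp point, in m); z points along the fingers, y is the line along which they close (so a half turn about z gives the same grasp; the last joint's range is limited). The gripper opens to 85 mm and grips with 20 to 120 N. Pads are 22 mm wide; open, the fingers measure 114 mm over their backs; the gripper's body (76 mm by 85 mm) begins 54 mm behind the grasp point. The pads swing forward as they close: fully open they stand 13 mm farther back than shut.
Start: joints at [1.096, 0.313, 0.046, 1.304, 0, 1.431], TCP at [0.189, 0.543, 0.231] pointing down, gripper open.
Joint ranges: [-2.76, 2.76], [-0.86, 1.69], [-1.03, 1.26], [-2.2, 2.34], [-1.47, 1.5], [-3.14, 3.14]. Speed limits (rad/s): [2.57, 2.57, 3.14, 3.14, 3.14, 3.14].

## Interface

Orientations are given as a unit quaternion [w, x, y, z].
In Python, from workcell import env gives the robot as it stands.
- The arm moves only by the tool carry_out, never from a script. Its argument "steps" is a list of rows, each a list of 3 entries, a list of its own where there are three numbers: the turn, a rotation vector about the tool's x, y, z in degrees, then the shift along the tool's x, y, z in cm, then the closure in counts, from 0 (fully open) to 255 (shut). A call has exactly 8 rows; each row is the pose to reach, as a shift and turn from the pose commanded when the call began, along the tool's axes at that moment; what a row does not reach only later rows make up. A row lasts 1/8 s, in which the tool goes at most 62.5 mm and 10.7 degrees, less where a joint would pass 70% of its speed; a pose out of reach is approached as far as the arm can. A call with a gripper value outside its range is refused whole. The fingers move at their own pace and stop on an object; "force" is the grip in N (left out, the last holds). Time passes only in rows, so rows that repeat a pose let the fingers close, or fill a call up. It gives the time, the measured TCP pose, the force, the opening and the grip force at its end, in the units of the state.
- env.get_state(): the state, without advancing time (a new reading comes with each control period).
- env.read_camera(name): name is "scene" or "side" or "wrist"; returns (picture, depth): 480x640x3 uint8, red, green, blue; 480x640 float32, m along the optical axis (not along the pixel's ray), 0 where there is no reading.
- env.get_calibration(name): a dict with "fx", "fy", "cx", "cy" (pixels), "origin" and "orientation" of the camera in the world. Camera axes: x right, y up, looking along -z (the intrinsics and any distortion apply to the point x, -y, -z); pixel columns grow to the right and rows downward; lengths in m; the calibration is good to about 2 mm. The wrist camera is an equidistant fisheye: a pixel r from the principal point sees the ray r / f radians off the axis. A picture is of the moment at which its call begins: read the wrist's pose just before it. get_calibration takes no time and is no camera call; for the wrist camera it gives the pose at the moment of the call.
- env.hand_in(): hands the job in; it is judged then, once.
The state is a dict: "clock": time; "joint_pos": joint angles; "qvel": joint speeds; "tau": joint torques, N m; "tcp_pos": TCP position; "orientation": TCP orientation; "wrist_force": force on the tool from outside, world axes, zero at the start; "ft_torque": the same for the moment, N m; "finger_gap": finger opening in m; "grip_force": force on a finger pad.
Only numpy, scipy, OpenCV 4.12 (cv2) and the standard library are available. Lean on these libraries where they do the work, as an engineer would, in place of code of your own. Each camera call takes 0.05 s, during which the arm holds its last target. There are 200 camera calls.

## Task

Make up two kits from the boiler-room stock on the bench. On the rectangular tray put the brass pressure gauge, face up, in the middle of the wide circle and the small pipe union, upright as it stands now, in the middle of the narrow circle; on the round tray lay the rubber gasket ring flat in the middle of the wide circle with the large pipe union standing upright and centred on top of it, and put the cream thermostat dial, grip bar up, in the middle of the narrow circle. Leave the tin, the square-headed plug and the cup where they stand.

Things in the scene. Friction and masses are not known exactly. Their poses are not given: they have to be found in the camera images.
- rect_tray: Rectangular aluminium kit tray, 250 mm (x) by 136 mm (y) outside. Fixed to the bench. Origin: centre of its underside; z up. The upper face of its floor is 4 mm above the origin; rim 8 mm high, 3 mm thick. Two thin black circles are painted flush on the floor: the wide circle (80 mm diameter) is centred at x = +58 mm, y = 0 of the tray, the narrow circle (60 mm diameter) at x = -58 mm, y = 0.
- round_tray: Round aluminium kit tray, 256 mm diameter outside. Fixed to the bench. Origin: centre of its underside; z up. The upper face of its floor is 4 mm above the origin; rim 8 mm high, 3 mm thick. Two thin black circles are painted flush on the floor: the wide circle (80 mm diameter) is centred at x = +58 mm, y = 0 of the tray, the narrow circle (60 mm diameter) at x = -58 mm, y = 0.
- gauge: Round brass pressure gauge lying on its back, white face with cracked glass up: case 52 mm diameter, 30 mm high, with a 14 mm square boss and threaded stem that stick out sideways along its own -y at half height, to 48 mm from the centre. Origin: centre of the underside of the case; z up. Grip the case across its own x. About 0.22 kg.
- dial: Cream bakelite thermostat dial: round skirt 52 mm diameter, tapering to 42 mm at 19 mm height, and on it a straight grip bar 40 mm long (own x), 12 mm wide (own y), from 19 to 39 mm height. Origin: centre of the underside; z up. Grip the bar across its own y, fingertips above 19 mm. About 0.08 kg.
- big_union: Large dark cast-iron pipe union standing upright, 60 mm high: round foot 42 mm diameter up to 18 mm, hexagonal nut 48 mm across flats from 18 to 40 mm height, round collar 40 mm diameter above. One pair of nut flats faces its own +x and -x, the others are 60 degrees on either side. Origin: centre of the underside; z up. About 0.38 kg.
- small_union: Small dark cast-iron pipe union standing upright, 42 mm high: round foot 28 mm diameter up to 12 mm, hexagonal nut 34 mm across flats from 12 to 28 mm height, round collar 26 mm diameter above. One pair of nut flats faces its own +x and -x, the others are 60 degrees on either side. Origin: centre of the underside; z up. About 0.17 kg.
- gasket: Flat grey rubber gasket ring (stiff), outside diameter 56 mm, hole 28 mm, 10 mm thick, the same either way up. Origin: centre of its underside at the start; z up. Can be gripped across its outside diameter with the fingertips just above the surface. About 0.025 kg.
- tin: Bystander: round closed tin with a paper label, 58 mm diameter, 62 mm high, loose. Origin: centre of the underside. Leave it alone.
- plug: Bystander: dark cast-iron pipe plug, 52 mm flange diameter, with a solid 18 mm square head, 40 mm high in all, loose. Origin: centre of the underside. Not part of either kit; leave it alone.
- cup: Bystander: white open cup without handle, 66 mm rim diameter, 65 mm high, loose. Origin: centre of the underside. Leave it alone.
There are look-alikes about, which are no part of the job. What is shaped like the big_union but blue, purple or red is not meant.

How it is judged:
By the outcome, as a careful person would: the job done as asked, in the order asked, and still so for the second after the job is handed in, with the robot touching nothing.
It also fails if it takes over 128 s, if anything falls off the work surface, if the arm or the gripper's body presses on something with over 40 N, if the wrist force passes 120 N, or if a joint passes its speed limit or range.

## Working session

There is one attempt and no reset: what is moved stays moved. The work goes in short steps, Python scripts to look and compute and a tool call to move; the robot and the scene stay as the last step left them, time stands still between calls to the robot, and variables do not carry over. Pictures are saved under pics/ and viewed, at most 14 in all, crops included, and the job is handed in when it is done.

Besides the shell and the picture viewer there is one more tool, called after "Emit:" as name(argument=value, ...), one argument or row to a line, values as JSON. carry_out: Moves the arm, as the interface text tells. Its arguments: {"type":"object","properties":{"steps":{"type":"array","items":{"type":"array"}},"force":{"type":"number"}},"required":["steps"]}

```bash
ls; mkdir -p pics
python3 - <<'E'
from workcell import env
import cv2,numpy as np
print(env.get_state(), env.hold_point_z)
for n in("scene","side"):
    p,d=env.read_camera(n); c=env.get_calibration(n); print(n,c)
    cv2.imwrite(f"pics/{n}0.png",p[...,::-1]); np.savez(f"pics/{n}0.npz",p=p,d=d)
    print(d.min(),d.max())
print(env.get_calibration("wrist"))
E
```

```text
pics
{'clock': 0.0, 'joint_pos': array([ 1.09639780e+00,  3.14016559e-01,  4.49926600e-02,  1.30355900e+00,
       -1.22096443e-05,  1.43117992e+00]), 'qvel': array([ 6.81193068e-04, -1.36961015e-04,  4.43036867e-05, -3.48077972e-04,
       -2.27318353e-04, -1.20972615e-03]), 'tau': array([-2.13998130e-03, -4.80625141e+01,  2.98534155e+01,  1.92982651e-02,
        8.57048661e-06, -1.22546572e-05]), 'tcp_pos': array([0.18872081, 0.54263217, 0.23040524]), 'orientation': array([-2.64138066e-04,  1.66610375e-01,  9.86022406e-01, -8.53362241e-04]), 'wrist_force': array([-0.09537712,  0.47777451, -0.40574432]), 'ft_torque': array([-0.0366814 ,  0.03172587,  0.06603907]), 'grip_force': 0.0, 'finger_gap': 0.08552152681348554} 0.0187
scene {'fx': 569.2514991451939, 'fy': 569.2514991451939, 'cx': 319.5591878965051, 'cy': 247.42738590428604, 'origin': array([1.13572115, 0.24266867, 0.97329818]), 'orientation': array([0.52982317, 0.18059444, 0.25415216, 0.78872031])}
0.0 3.2162108
side {'fx': 618.9554579768742, 'fy': 618.9554579768742, 'cx': 321.60650107508707, 'cy': 235.76636106507738, 'origin': array([ 0.04426439, -0.74553682,  0.69975692]), 'orientation': array([ 0.86221035,  0.42039413, -0.11417679, -0.25850675])}
0.0 3.5809412
{'fx': 371.64829954431775, 'fy': 371.64829954431775, 'cx': 320.09913756916023, 'cy': 247.57852548394177, 'origin': array([0.12481447, 0.56549963, 0.37355267]), 'orientation': array([ 0.80735439, -0.11173082, -0.07878474,  0.57401053])}
```

View pics/scene0.png

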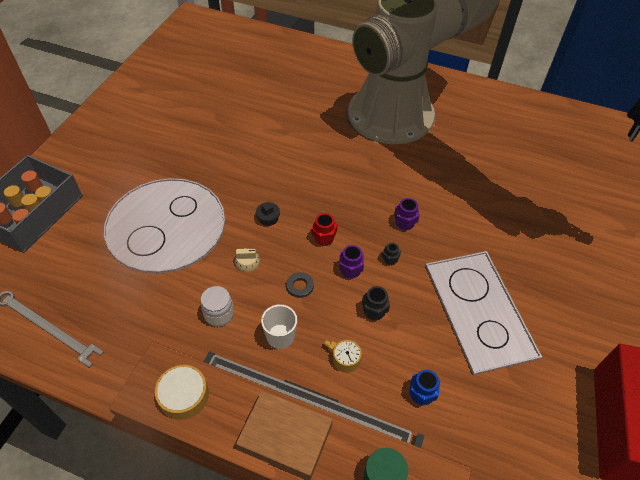

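View pics/side0.png

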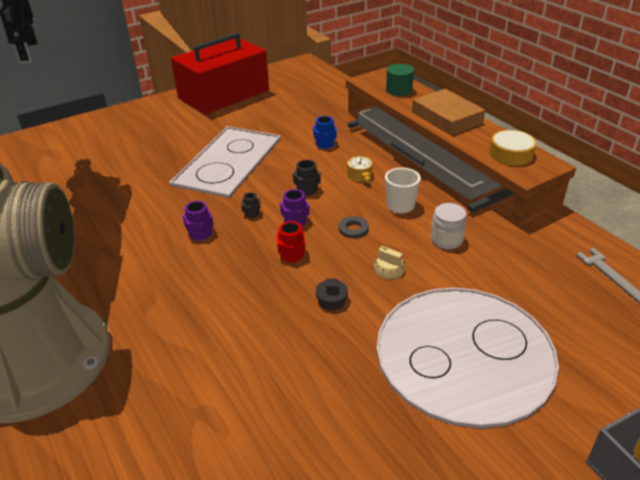

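The scene view shows both trays (round ~(165,225), rect ~(482,310)), gauge (347,354), dial (247,259), black large union (376,302), small union (392,253), gasket (300,284); the side view agrees: gauge (360,168), dial (389,262), large union (307,177), small union (251,205), gasket (353,227). Coloured unions are decoys.

```bash
cat > h.py <<'E'
import numpy as np,cv2
from scipy.spatial.transform import Rotation as R
def rot(q): return R.from_quat(np.r_[q[1:],q[0]])
def rays(c,uv,fish=False):
    uv=np.atleast_2d(np.asarray(uv,float)); x=(uv[:,0]-c['cx'])/c['fx']; y=(uv[:,1]-c['cy'])/c['fy']
    if fish:
        t=np.hypot(x,y)+1e-12; s=np.sin(t)/t; v=np.c_[x*s,-y*s,-np.cos(t)]
    else: v=np.c_[x,-y,-np.ones(len(x))]
    return rot(c['orientation']).apply(v)
def onz(c,uv,z,fish=False):
    r=rays(c,uv,fish); o=c['origin']; return o+r*((z-o[2])/r[:,2])[:,None]
def cloud(c,d,fish=False):
    v,u=np.mgrid[:480,:640]; uv=np.c_[u.ravel(),v.ravel()]
    r=rays(c,uv,fish)
    if fish:
        f=rot(c['orientation']).apply([0,0,-1]); r=r/(r@f)[:,None]
    P=c['origin']+r*d.reshape(-1,1); P[d.ravel()<=0]=np.nan
    return P.reshape(480,640,3)
def tri(c1,u1,c2,u2,f1=False,f2=False):
    a=rays(c1,u1,f1)[0];b=rays(c2,u2,f2)[0];a/=np.linalg.norm(a);b/=np.linalg.norm(b)
    s=np.linalg.lstsq(np.c_[a,-b],c2['origin']-c1['origin'],rcond=None)[0]
    p=c1['origin']+a*s[0];q=c2['origin']+b*s[1]; return (p+q)/2,np.linalg.norm(p-q)
def proj(c,P,fish=False):
    v=rot(c['orientation']).inv().apply(np.atleast_2d(P)-c['origin']); x,y,z=v[:,0],-v[:,1],-v[:,2]
    if fish:
        r=np.hypot(x,y)+1e-12; t=np.arctan2(r,z); x,y=x/r*t,y/r*t
    else: x,y=x/z,y/z
    return np.c_[c['fx']*x+c['cx'],c['fy']*y+c['cy']]
def ortho(c,p,z,x0,y0,w,h,mm,fish=False):
    "top view of plane z: column = -y (left edge y0), row = -x (top edge x0)"
    r,cc=np.mgrid[:h,:w]; P=np.c_[x0-r.ravel()*mm/1e3,y0-cc.ravel()*mm/1e3,np.full(w*h,z)]
    m=proj(c,P,fish).astype(np.float32).reshape(h,w,2); return cv2.remap(p,m[...,0],m[...,1],cv2.INTER_LINEAR)
E
python3 - <<'E'
from h import *
from workcell import env
C={n:env.get_calibration(n) for n in('scene','side')};D={n:np.load(f'pics/{n}0.npz') for n in C}
W={n:cloud(C[n],D[n]['d']) for n in C}
S=dict(rwide=((147,240),(499,339)),rnar=((183,206),(430,361)),twide=((469,284),(215,173)),tnar=((493,334),(240,146)),
 gauge=((347,352),(360,161)),dial=((247,253),(390,255)),big=((376,294),(307,165)),small=((392,248),(250,198)),gasket=((300,284),(353,227)),plug=((268,209),(332,288)))
for k,(a,b) in S.items():
    p,e=tri(C['scene'],a,C['side'],b)
    print(k,p.round(3),'gap',round(e,4),'depth',W['scene'][a[1],a[0]].round(3),W['side'][b[1],b[0]].round(3))
# height clusters
for n in C:
    P=W[n];m=(P[...,2]>.006)&(P[...,2]<.09)&(P[...,0]>.2)&(P[...,0]<.8)&(abs(P[...,1])<.5)
    k,l,s,_=cv2.connectedComponentsWithStats(m.astype(np.uint8))
    for i in range(1,k):
        if s[i,4]>60:
            q=P[l==i];t=q[q[:,2]>np.percentile(q[:,2],97)-.006]
            print(n,s[i].tolist(),'zmax',q[:,2].max().round(3),'top',t[:,:2].mean(0).round(3),'ext',q.min(0)[:2].round(3),q.max(0)[:2].round(3))
# top-view mosaic from scene depth
img=np.zeros((500,800,3),np.uint8)
for n in('side','scene'):
    P=W[n].reshape(-1,3);c=D[n]['p'].reshape(-1,3);g=np.isfinite(P[:,0])&(P[:,2]<.12)&(P[:,2]>-.02);P=P[g];c=c[g]
    i=np.argsort(P[:,2]);P=P[i];c=c[i]
    r=((.8-P[:,0])*1000).astype(int);q=((.4-P[:,1])*1000).astype(int);g=(r>=0)&(r<500)&(q>=0)&(q<800)
    img[r[g],q[g]]=c[g]
img=cv2.dilate(img,np.ones((3,3)));cv2.imwrite('pics/top.png',img[...,::-1])
E
```

```text
rwide [ 0.592 -0.355  0.005] gap 0.0009 depth [ 0.592 -0.354  0.006] [ 0.592 -0.355  0.005]
rnar [ 0.48  -0.331  0.005] gap 0.001 depth [ 0.483 -0.33   0.009] [ 0.48  -0.33   0.004]
twide [0.439 0.305 0.004] gap 0.0009 depth [0.438 0.305 0.005] [0.439 0.305 0.003]
tnar [0.533 0.373 0.005] gap 0.0002 depth [0.533 0.373 0.006] [0.533 0.374 0.004]
gauge [0.687 0.132 0.033] gap 0.0007 depth [0.686 0.131 0.031] [0.689 0.135 0.031]
dial [ 0.557 -0.134  0.03 ] gap 0.0014 depth [ 0.563 -0.13   0.04 ] [ 0.553 -0.14   0.036]
big [0.568 0.144 0.06 ] gap 0.0004 depth [0.569 0.144 0.062] [0.566 0.141 0.062]
small [0.437 0.137 0.038] gap 0.0003 depth [0.438 0.137 0.039] [0.434 0.13  0.043]
gasket [ 0.57  -0.011  0.005] gap 0.0004 depth [ 0.566 -0.013 -0.   ] [ 0.574 -0.005  0.   ]
plug [ 0.434 -0.145  0.028] gap 0.0017 depth [ 0.441 -0.14   0.039] [ 0.43  -0.152  0.035]
scene [155, 178, 58, 17, 138] zmax 0.012 top [ 0.421 -0.361] ext [ 0.408 -0.427] [ 0.441 -0.29 ]
scene [104, 181, 50, 67, 206] zmax 0.013 top [ 0.539 -0.451] ext [ 0.445 -0.474] [ 0.641 -0.407]
scene [395, 198, 24, 31, 590] zmax 0.
[... 2441 characters left out ...]
7] ext [0.417 0.119] [0.457 0.155]
side [182, 200, 32, 39, 893] zmax 0.065 top [0.329 0.136] ext [0.304 0.108] [0.355 0.16 ]
side [467, 201, 16, 12, 124] zmax 0.024 top [ 0.786 -0.099] ext [ 0.772 -0.106] [ 0.8  -0.09]
side [431, 203, 35, 45, 1316] zmax 0.066 top [ 0.689 -0.131] ext [ 0.66  -0.161] [ 0.718 -0.104]
side [339, 216, 30, 21, 399] zmax 0.015 top [ 0.569 -0.012] ext [ 0.542 -0.04 ] [0.599 0.017]
side [374, 246, 31, 31, 696] zmax 0.043 top [ 0.556 -0.137] ext [ 0.531 -0.162] [ 0.581 -0.113]
side [315, 278, 33, 30, 749] zmax 0.044 top [ 0.433 -0.145] ext [ 0.407 -0.171] [ 0.46  -0.116]
side [377, 287, 182, 139, 1304] zmax 0.012 top [ 0.529 -0.354] ext [ 0.407 -0.472] [ 0.666 -0.213]
```

View pics/top.png

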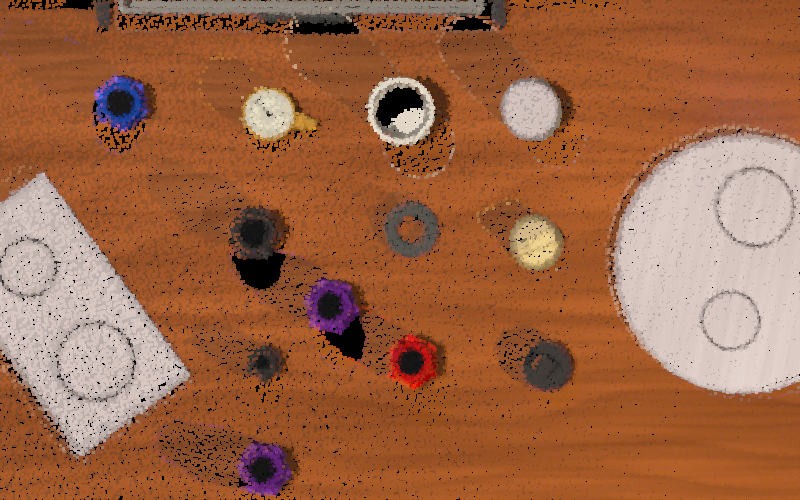

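The top view confirms the layout: gauge with stem toward −y, rect tray at left, round tray at right. Next is a pre-grasp point near the gauge, with a look on the way.

```bash
cat >> h.py <<'E'
def go(env,xyz,ang=None):
    "shift (cm) and turn (deg) in tool axes to TCP xyz, finger line at ang deg (world, mod 180), tool straight down"
    s=env.get_state(); r=rot(s['orientation']); M=r.as_matrix(); j=s['joint_pos']
    sh=r.inv().apply(np.array(xyz)-s['tcp_pos'])*100
    a0=np.degrees(np.arctan2(M[1,1],M[0,1])); out=[]
    for k in((0,180,-180,360,-360) if ang is not None else (0,)):
        a=np.radians((ang if ang is not None else a0)+k); y=np.array([np.cos(a),np.sin(a),0]); z=np.array([0,0,-1.]); T=np.c_[np.cross(y,z),y,z]
        tv=(r.inv()*R.from_matrix(T)).as_rotvec(degrees=True)
        dj1=np.degrees(np.arctan2(xyz[1],xyz[0])-j[0])
        out.append((tuple(tv.round(1)),'j6~',round(np.degrees(j[5])+tv[2]+dj1)))
    print('clock',s['clock'].round(2),'tcp',s['tcp_pos'].round(4),'finger ang',a0.round(1),'j6',np.degrees(j[5]).round(),'gap',round(s['finger_gap'],4),'Fw',s['wrist_force'].round(1),'| shift',sh.round(2),'turn',*dict.fromkeys(out))
def wrist(env,tag):
    c=env.get_calibration('wrist'); p,d=env.read_camera('wrist'); np.savez(f'pics/{tag}.npz',p=p,d=d,**c); return c,p,d
E
python3 - <<'E'
from h import *
from workcell import env
s=env.get_state();M=rot(s['orientation']).as_matrix();print(M.round(2));c=env.get_calibration('wrist')
print('cam in tool',M.T@(c['origin']-s['tcp_pos']),'axis',M.T@rot(c['orientation']).apply([0,0,-1]))
go(env,[.62,.16,.20],-14)
E
```

```text
[[-0.94  0.33 -0.  ]
 [ 0.33  0.94 -0.  ]
 [ 0.   -0.   -1.  ]]
cam in tool [ 0.06792283  0.00033173 -0.14305162] axis [-2.71052460e-01  5.69661985e-04  9.62564408e-01]Traceback (most recent call last):
  File "<stdin>", line 5, in <module>
  File "h.py", line 43, in go
    print('clock',s['clock'].round(2),'tcp',s['tcp_pos'].round(4),'finger ang',a0.round(1),'j6',np.degrees(j[5]).round(),'gap',round(s['finger_gap'],4),'Fw',s['wrist_force'].round(1),'| shift',sh.round(2),'turn',*dict.fromkeys(out))
                  ^^^^^^^^^^^^^^^^
AttributeError: 'float' object has no attribute 'round'
```

```bash
sed -i "s/s\['clock'\].round(2)/round(float(s['clock']),2)/" h.py
python3 - <<'E'
from h import *
from workcell import env
go(env,[.62,.16,.20],-14)
E
```

```text
clock 0.1 tcp [0.1888 0.5427 0.2305] finger ang 70.8 j6 82.0 gap 0.0852 Fw [0.3 0.6 0.2] | shift [-53.3  -21.96   3.07] turn ((np.float64(-0.1), np.float64(0.1), np.float64(84.8)), 'j6~', 118) ((np.float64(-0.1), np.float64(-0.1), np.float64(-95.2)), 'j6~', -62)
```

Emit:
carry_out(
  steps=[
    [[0, 0, 85], [-53.3, -22, 3], 0],
    [[0, 0, 85], [-53.3, -22, 3], 0],
    [[0, 0, 85], [-53.3, -22, 3], 0],
    [[0, 0, 85], [-53.3, -22, 3], 0],
    [[0, 0, 85], [-53.3, -22, 3], 0],
    [[0, 0, 85], [-53.3, -22, 3], 0],
    [[0, 0, 85], [-53.3, -22, 3], 0],
    [[0, 0, 85], [-53.3, -22, 3], 0],
  ],
  force=40,
)

```text
clock: 1.1
tcp_pos: [0.5634, 0.2099, 0.2048]
orientation: [-0.0, 0.791, 0.612, -0.0]
wrist_force: [0.8, 1.4, 0.7]
finger_gap: 0.0854
grip_force: 0.0
```

Run:
```python
from h import *
from workcell import env
c,p,d=wrist(env,'w1'); cv2.imwrite('pics/w1.png',p[...,::-1]); print(c['origin'],d.min(),d.max())
go(env,[.687,.131,.15],-14)
```

```text
[0.58119843 0.27624194 0.34789691] 0.0 1.5117428
clock 1.15 tcp [0.5692 0.2044 0.2037] finger ang -15.2 j6 117.0 gap 0.0855 Fw [ 5.6 -2.4  0.2] | shift [-3.99 13.27  5.43] turn ((np.float64(0.2), np.float64(0.1), np.float64(-1.2)), 'j6~', 115) ((np.float64(0.2), np.float64(-0.4), np.float64(178.8)), 'j6~', 295)
```

View pics/w1.png

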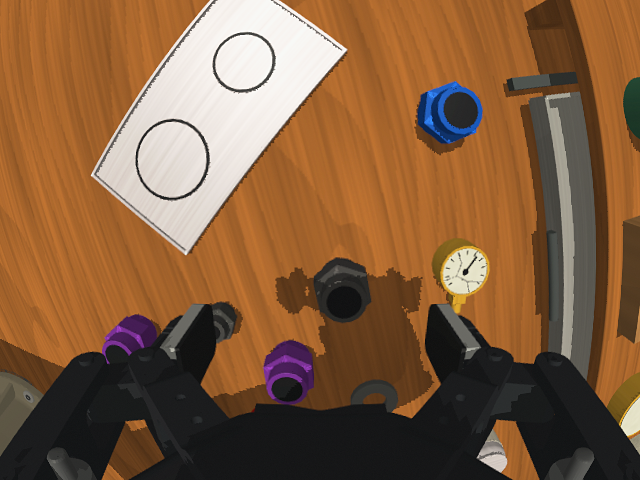

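The wrist view shows the rect tray circles clearly (wide (173,159), narrow (244,62)), gauge face (464,270) with its stem at (458,305) and the black large union (343,290).

```bash
cat >> h.py <<'E'
def circ(c,p,x,y,z,rad,fish,tol=8,thr=90):
    "centre of a thin dark painted circle of radius rad (mm) near x,y"
    n=int(2*(rad+25)*2); o=ortho(c,p,z,x+n/4e3,y+n/4e3,n,n,.5,fish); g=cv2.cvtColor(o,cv2.COLOR_RGB2GRAY)
    v,u=np.nonzero(g<thr); cen=np.array([n/2,n/2])
    for t in(tol,4,2):
        k=abs(np.hypot(u-cen[0],v-cen[1])-2*rad)<2*t; A=np.c_[2*u[k],2*v[k],np.ones(k.sum())]
        s=np.linalg.lstsq(A,u[k]**2.+v[k]**2,rcond=None)[0]; cen=s[:2]
    return np.array([x+n/4e3-cen[1]*5e-4,y+n/4e3-cen[0]*5e-4]).round(4),'r',round(np.sqrt(s[2]+cen@cen)/2,1),int(k.sum())
def load(tag):
    f=np.load(f'pics/{tag}.npz'); return {k:(f[k] if f[k].ndim else float(f[k])) for k in f if k not in'pd'},f['p'],f['d']
E
python3 - <<'E'
from h import *
from workcell import env
c,p,d=load('w1'); S={n:(env.get_calibration(n),np.load(f'pics/{n}0.npz')['p']) for n in('scene','side')}
for nm,x,y,r in(('rect wide',.438,.305,40),('rect nar',.533,.373,30)):
    print(nm,circ(c,p,x,y,.004,r,True),*[circ(*S[n],x,y,.004,r,False) for n in S])
for nm,x,y,r in(('rnd wide',.592,-.355,40),('rnd nar',.48,-.331,30)): print(nm,*[circ(*S[n],x,y,.004,r,False) for n in S])
# gauge face: white blob
cs=[('w',c,p,True)]+[(n,*S[n],False) for n in S]
for n,cc,pp,f in cs:
    o=ortho(cc,pp,.03,.687+.05,.131+.05,400,400,.25,f); hsv=cv2.cvtColor(o,cv2.COLOR_RGB2HSV)
    m=((hsv[...,1]<75)&(hsv[...,2]>110)).astype(np.uint8); m=cv2.morphologyEx(m,cv2.MORPH_CLOSE,np.ones((15,15)))
    k=max(cv2.findContours(m,0,1)[0],key=cv2.contourArea); e=cv2.fitEllipse(cv2.convexHull(k)); print('face',n,(.737-e[0][1]*.25e-3).round(4),(.181-e[0][0]*.25e-3).round(4),np.array(e[1])*.25)
    if n=='w':cv2.imwrite('pics/g1.png',o[...,::-1])
# two-view height of gauge face, from wrist + scene centres
W=cloud(c,d,True); 
q=W[262:278,456:472].reshape(-1,3);print('face depth pts',np.nanmedian(q,0))
# stem: points brassy z>5mm beyond 27mm from centre
P=W.reshape(-1,3);h=cv2.cvtColor(p,cv2.COLOR_RGB2HSV).reshape(-1,3);rr=np.hypot(P[:,0]-.687,P[:,1]-.131)
m=(rr>.030)&(rr<.05)&(P[:,2]>.008)&(P[:,2]<.026)&(h[:,1]>120);print('stem mean',P[m].mean(0),m.sum())
E
```

```text
rect wide (array([0.4393, 0.3052]), 'r', np.float64(38.8), 1472) (array([0.4385, 0.3038]), 'r', np.float64(39.0), 1734) (array([0.503, 0.37 ]), 'r', np.float64(0.0), 0)
rect nar (array([0.5331, 0.3738]), 'r', np.float64(28.7), 934) (array([0.5323, 0.3722]), 'r', np.float64(28.9), 1286) (array([0.588, 0.428]), 'r', np.float64(0.0), 0)
rnd wide (array([ 0.5927, -0.357 ]), 'r', np.float64(38.8), 1130) (array([ 0.5932, -0.3546]), 'r', np.float64(38.4), 131)
rnd nar (array([ 0.4791, -0.333 ]), 'r', np.float64(29.0), 1207) (array([ 0.4796, -0.3304]), 'r', np.float64(28.3), 60)Traceback (most recent call last):
  File "<stdin>", line 12, in <module>
AttributeError: 'float' object has no attribute 'round'
```

```bash
cat > g.py <<'E'
from h import *
from workcell import env
c,p,d=load('w1'); S={n:(env.get_calibration(n),np.load(f'pics/{n}0.npz')['p']) for n in('scene','side')}
cs=[('w',c,p,True)]+[(n,*S[n],False) for n in S]
for n,cc,pp,f in cs:
    o=ortho(cc,pp,.03,.687+.05,.131+.05,400,400,.25,f); hsv=cv2.cvtColor(o,cv2.COLOR_RGB2HSV)
    m=((hsv[...,1]<75)&(hsv[...,2]>110)).astype(np.uint8); m=cv2.morphologyEx(m,cv2.MORPH_CLOSE,np.ones((15,15)))
    k=max(cv2.findContours(m,0,1)[0],key=cv2.contourArea); e=cv2.fitEllipse(cv2.convexHull(k)); print('face',n,(.737-np.array(e[0][1])*.25e-3).round(4),(.181-np.array(e[0][0])*.25e-3).round(4),np.array(e[1])*.25)
    if n=='w':cv2.imwrite('pics/g1.png',o[...,::-1])
W=cloud(c,d,True); 
q=W[262:278,456:472].reshape(-1,3);print('face depth pts',np.nanmedian(q,0))
P=W.reshape(-1,3);h=cv2.cvtColor(p,cv2.COLOR_RGB2HSV).reshape(-1,3);rr=np.hypot(P[:,0]-.687,P[:,1]-.131)
m=(rr>.030)&(rr<.05)&(P[:,2]>.008)&(P[:,2]<.026)&(h[:,1]>120);print('stem mean',P[m].mean(0),m.sum())
E
python3 g.py
```

```text
face w 0.6873 0.1325 [45.64647675 45.93060303]
face scene 0.6867 0.1313 [45.20380402 45.25209808]
face side 0.6868 0.1333 [42.70005417 43.38202286]
face depth pts [0.68584343 0.13474861 0.02992453]
stem mean [0.67720937 0.09607624 0.02031734] 169
```

View pics/g1.png

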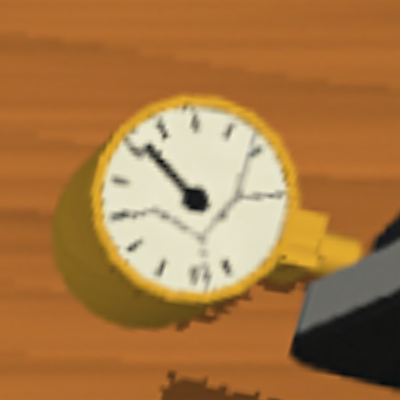

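The crop shows the gauge upright, stem to lower right (about 15° off −y); three views agree on (0.687, 0.132), face at 30 mm.

Run:
```python
from h import *
from workcell import env
go(env,[.687,.1322,.004],-15.2)
```

```text
clock 1.15 tcp [0.5692 0.2044 0.2037] finger ang -15.2 j6 117.0 gap 0.0855 Fw [ 5.6 -2.4  0.2] | shift [-3.84 13.19 20.03] turn ((np.float64(0.2), np.float64(0.1), np.float64(0.0)), 'j6~', 116) ((np.float64(-0.2), np.float64(0.4), np.float64(-180.0)), 'j6~', -64)
```

Emit:
carry_out(
  steps=[
    [[0, 0, 0], [-3.8, 13.2, 2], 0],
    [[0, 0, 0], [-3.8, 13.2, 4], 0],
    [[0, 0, 0], [-3.8, 13.2, 8], 0],
    [[0, 0, 0], [-3.8, 13.2, 12], 0],
    [[0, 0, 0], [-3.8, 13.2, 12], 0],
    [[0, 0, 0], [-3.8, 13.2, 12], 0],
    [[0, 0, 0], [-3.8, 13.2, 12], 0],
    [[0, 0, 0], [-3.8, 13.2, 12], 0],
  ],
)

```text
clock: 2.15
tcp_pos: [0.682, 0.1428, 0.0876]
orientation: [0.001, 0.789, 0.615, 0.001]
wrist_force: [-0.4, 0.2, 0.6]
finger_gap: 0.0855
grip_force: 0.0
```

Run:
```python
from h import *
from workcell import env
go(env,[.687,.1322,.004],-15.2)
```

```text
clock 2.15 tcp [0.682  0.1428 0.0876] finger ang -14.1 j6 109.0 gap 0.0855 Fw [-0.4  0.2  0.6] | shift [-0.92  0.72  8.36] turn ((np.float64(0.2), np.float64(-0.1), np.float64(1.1)), 'j6~', 116) ((np.float64(0.1), np.float64(0.3), np.float64(-178.9)), 'j6~', -64)
```

Emit:
carry_out(
  steps=[
    [[0, 0, 1], [-0.9, 0.7, 2], 0],
    [[0, 0, 1], [-0.9, 0.7, 5], 0],
    [[0, 0, 1], [-0.9, 0.7, 7.5], 0],
    [[0, 0, 1], [-0.9, 0.7, 8.4], 0],
    [[0, 0, 1], [-0.9, 0.7, 8.4], 0],
    [[0, 0, 1], [-0.9, 0.7, 8.4], 150],
    [[0, 0, 1], [-0.9, 0.7, 8.4], 150],
    [[0, 0, 1], [-0.9, 0.7, 8.4], 150],
  ],
)

```text
clock: 3.15
tcp_pos: [0.6865, 0.1321, 0.0029]
orientation: [0.001, 0.794, 0.608, 0.001]
wrist_force: [-0.1, -0.2, 5.8]
finger_gap: 0.0511
grip_force: 42.5
```

Run:
```python
from h import *
from workcell import env
go(env,[.4390,.3047,.15],35)
```

```text
clock 3.15 tcp [0.6865 0.1321 0.0029] finger ang -15.2 j6 109.0 gap 0.0511 Fw [-0.1 -0.2  5.8] | shift [ 10.19 -28.37 -14.77] turn ((np.float64(0.1), np.float64(0.0), np.float64(-50.2)), 'j6~', 90) ((np.float64(0.0), np.float64(-0.2), np.float64(129.8)), 'j6~', 270)
```

Emit:
carry_out(
  steps=[
    [[0, 0, 0], [0, 0, -5], 150],
    [[0, 0, 0], [0, 0, -10], 150],
    [[0, 0, -10], [2, -6, -12], 150],
    [[0, 0, -20], [4, -12, -12], 150],
    [[0, 0, -30], [6, -18, -12], 150],
    [[0, 0, -40], [8, -23, -12], 150],
    [[0, 0, -50], [10.2, -28.4, -12], 150],
    [[0, 0, -50], [10.2, -28.4, -12], 150],
  ],
)

```text
clock: 4.15
tcp_pos: [0.434, 0.3064, 0.1212]
orientation: [-0.001, 0.46, 0.888, -0.001]
wrist_force: [0.6, -0.4, -2.7]
finger_gap: 0.0507
grip_force: 43.3
```

Run:
```python
from h import *
from workcell import env
c,p,d=wrist(env,'w2'); cv2.imwrite('pics/w2.png',p[...,::-1])
go(env,[.4390,.3047,.008],35)
```

```text
clock 4.2 tcp [0.4363 0.3057 0.1214] finger ang 35.0 j6 81.0 gap 0.0509 Fw [ 0.6 -0.  -1.9] | shift [-0.23  0.16 11.34] turn ((np.float64(-0.0), np.float64(0.0), np.float64(-0.0)), 'j6~', 90) ((np.float64(0.0), np.float64(0.0), np.float64(180.0)), 'j6~', 270)
```

View pics/w2.png

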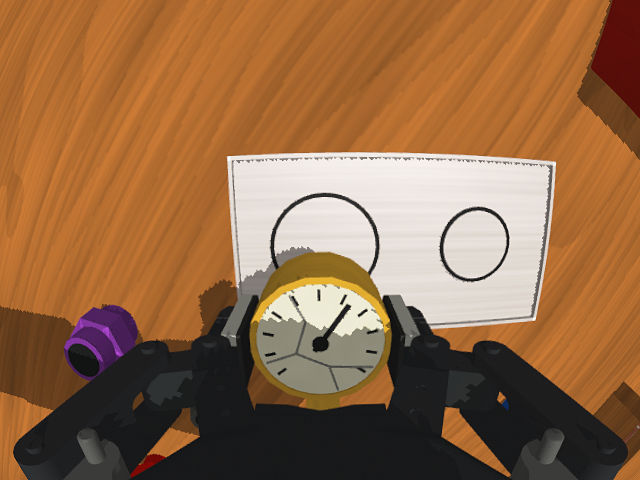

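The view shows the gauge gripped face up (face centre ≈(320,336)) over the wide circle (325,245); the narrow circle is at (475,244).

Run:
```python
from h import *
from workcell import env
c,p,d=load('w2')
print('face',onz(c,[(320.5,336)],.1485,True), cloud(c,d,True)[330:345,300:340].reshape(-1,3).mean(0))
print(circ(c,p,.439,.3047,.004,40,True),circ(c,p,.533,.373,.004,30,True))
go(env,[.4390,.3047,.008],35)
```

```text
face [[0.43289432 0.30947178 0.1485    ]] [nan nan nan]
(array([0.44  , 0.3044]), 'r', np.float64(39.1), 1299) (array([0.5338, 0.3737]), 'r', np.float64(28.9), 1243)
clock 4.2 tcp [0.4363 0.3057 0.1214] finger ang 35.0 j6 81.0 gap 0.0509 Fw [ 0.6 -0.  -1.9] | shift [-0.23  0.16 11.34] turn ((np.float64(-0.0), np.float64(0.0), np.float64(-0.0)), 'j6~', 90) ((np.float64(0.0), np.float64(0.0), np.float64(180.0)), 'j6~', 270)
```

Emit:
carry_out(
  steps=[
    [[0, 0, 0], [0, 0, 3], 150],
    [[0, 0, 0], [0, 0, 6], 150],
    [[0, 0, 0], [0, 0, 8], 150],
    [[0, 0, 0], [0, 0, 9], 150],
    [[0, 0, 0], [0, 0, 9], 150],
    [[0, 0, 0], [0, 0, 9], 150],
    [[0, 0, 0], [0, 0, 9], 150],
    [[0, 0, 0], [0, 0, 9], 150],
  ],
)

```text
clock: 5.2
tcp_pos: [0.4386, 0.305, 0.032]
orientation: [0.0, 0.463, 0.886, 0.001]
wrist_force: [-0.5, 0.4, -1.6]
finger_gap: 0.0506
grip_force: 43.3
```

Run:
```python
from h import *
from workcell import env
c,p,d=wrist(env,'w3'); s=env.get_state(); t=s['tcp_pos']; M=rot(s['orientation']).as_matrix()
z=.030+t[2]-.0029; go(env,[.4395,.3047,.008],35)
print(circ(c,p,.439,.3047,.004,40,True),circ(c,p,.533,.373,.004,30,True))
o=ortho(c,p,z,t[0]+.04,t[1]+.04,640,640,.125,True); cv2.imwrite('pics/g3.png',o[...,::-1])
hsv=cv2.cvtColor(o,cv2.COLOR_RGB2HSV); m=((hsv[...,1]<75)&(hsv[...,2]>60)).astype(np.uint8)
yy,xx=np.mgrid[:640,:640];m[np.hypot(xx-320,yy-320)>215]=0
m=cv2.morphologyEx(m,cv2.MORPH_CLOSE,np.ones((25,25)))
k=max(cv2.findContours(m,0,1)[0],key=cv2.contourArea); e=cv2.fitEllipse(cv2.convexHull(k)); w=np.array([t[0]+.04-e[0][1]*.125e-3,t[1]+.04-e[0][0]*.125e-3,t[2]])
print('face',w,'size',np.array(e[1])*.125,'offset tool',(M.T@(w-t)).round(4))
```

```text
clock 5.25 tcp [0.4384 0.3049 0.0318] finger ang 34.8 j6 81.0 gap 0.0512 Fw [ 0.1  0.1 -2.2] | shift [-0.08  0.07  2.38] turn ((np.float64(0.1), np.float64(0.0), np.float64(-0.2)), 'j6~', 90) ((np.float64(0.0), np.float64(-0.1), np.float64(179.8)), 'j6~', 270)
(array([0.4405, 0.3035]), 'r', np.float64(39.8), 1605) (array([0.5339, 0.3737]), 'r', np.float64(29.0), 1477)
face [0.44025334 0.30310706 0.03184302] size [49.23189926 50.62393188] offset tool [-0.0025  0.0005  0.    ]
```

View pics/g3.png

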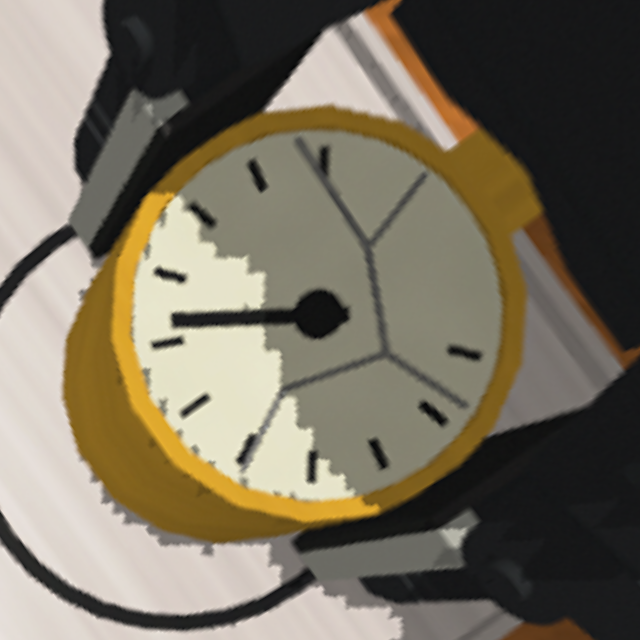

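The crop shows the gauge's rim centred at (318,314), i.e. within 1 mm of the TCP at (320,320). I'll lower it and release.

Emit:
carry_out(
  steps=[
    [[0, 0, 0], [-0.1, 0, 1], 150],
    [[0, 0, 0], [-0.1, 0, 2], 150],
    [[0, 0, 0], [-0.1, 0, 2.4], 150],
    [[0, 0, 0], [-0.1, 0, 2.5], 150],
    [[0, 0, 0], [-0.1, 0, 2.5], 150],
    [[0, 0, 0], [-0.1, 0, 2.5], 30],
    [[0, 0, 0], [-0.1, 0, 2.5], 30],
    [[0, 0, 0], [-0.1, 0, 2.5], 0],
  ],
)

```text
clock: 6.25
tcp_pos: [0.4389, 0.304, 0.0062]
orientation: [0.0, 0.463, 0.886, 0.0]
wrist_force: [-0.1, -0.4, 0.2]
finger_gap: 0.0853
grip_force: 0.0
```

Run:
```python
from h import *
from workcell import env
go(env,[.437,.137,.16],60)
```

```text
clock 6.25 tcp [0.4389 0.304  0.0062] finger ang 34.8 j6 81.0 gap 0.0853 Fw [-0.1 -0.4  0.2] | shift [-13.6   -9.69 -15.38] turn ((np.float64(0.0), np.float64(0.0), np.float64(-25.2)), 'j6~', 47) ((np.float64(0.0), np.float64(-0.0), np.float64(154.8)), 'j6~', 227)
```

Emit:
carry_out(
  steps=[
    [[0, 0, 0], [0, 0, -5], 0],
    [[0, 0, 0], [0, 0, -10], 0],
    [[0, 0, 0], [-3, -2, -14], 0],
    [[0, 0, 0], [-7, -5, -14], 0],
    [[0, 0, 0], [-11, -8, -14], 0],
    [[0, 0, 0], [-13.6, -9.7, -14], 0],
    [[0, 0, 0], [-13.6, -9.7, -14], 0],
    [[0, 0, 0], [-13.6, -9.7, -14], 0],
  ],
)

```text
clock: 7.25
tcp_pos: [0.4369, 0.1371, 0.1463]
orientation: [-0.0, 0.463, 0.886, 0.0]
wrist_force: [-0.6, -0.6, -0.1]
finger_gap: 0.0851
grip_force: 0.0
```

Run:
```python
from h import *
from workcell import env
c,p,d=wrist(env,'w4'); go(env,[.437,.137,.10],35)
P=cloud(c,d,True)
o=ortho(c,p,.042,.437+.05,.137+.05,400,400,.25,True)
o2=ortho(c,p,.028,.437+.05,.137+.05,400,400,.25,True)
cv2.imwrite('pics/u4.png',np.hstack([o,o2])[...,::-1])
m=(np.hypot(P[...,0]-.437,P[...,1]-.137)<.03)
for lo,hi in((.024,.032),(.036,.05)):
    q=P[m&(P[...,2]>lo)&(P[...,2]<hi)];print(lo,len(q),q.mean(0),q.min(0),q.max(0))
```

```text
clock 7.3 tcp [0.4369 0.1375 0.1463] finger ang 34.9 j6 63.0 gap 0.0855 Fw [ 0.1  0.2 -0.3] | shift [-0.05 -0.02  4.63] turn ((np.float64(0.0), np.float64(-0.0), np.float64(-0.1)), 'j6~', 72) ((np.float64(-0.0), np.float64(-0.0), np.float64(179.9)), 'j6~', 252)
0.024 749 [0.43539791 0.14254107 0.02838582] [0.41874118 0.12101037 0.02400861] [0.45764655 0.15570027 0.03193764]
0.036 1086 [0.43770679 0.13884209 0.04246207] [0.42539074 0.12523932 0.03601357] [0.45101236 0.15091823 0.04536162]
```

View pics/u4.png

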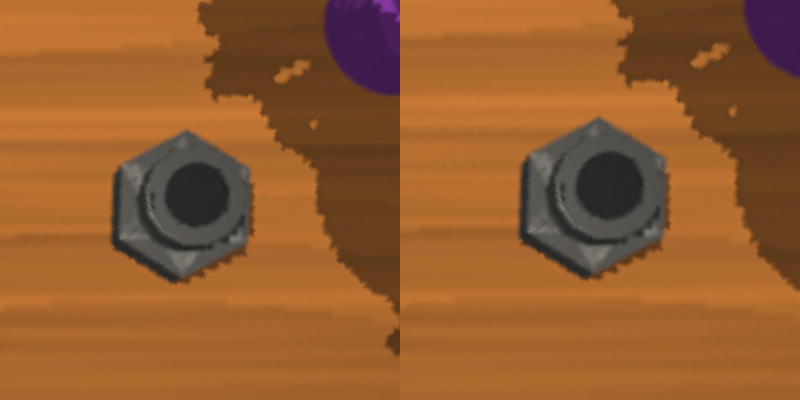

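The crop shows the small union's hexagon with collar centre at (196,197) left and nut centre (596,198) right, both giving (0.4377, 0.138); flats lie at about 88°, 28° and −32°.

Emit:
carry_out(
  steps=[
    [[0, 0, 7], [0, 0.1, 4], 0],
    [[0, 0, 7], [0, 0.1, 9], 0],
    [[0, 0, 7], [0, 0.1, 13], 0],
    [[0, 0, 7], [0, 0.1, 14.3], 0],
    [[0, 0, 7], [0, 0.1, 14.3], 0],
    [[0, 0, 7], [0, 0.1, 14.3], 200],
    [[0, 0, 7], [0, 0.1, 14.3], 200],
    [[0, 0, 7], [0, 0.1, 14.3], 200],
  ],
)

```text
clock: 8.3
tcp_pos: [0.4384, 0.1375, 0.0044]
orientation: [0.001, 0.516, 0.856, 0.001]
wrist_force: [-5.3, -0.4, 14.4]
finger_gap: 0.0334
grip_force: 38.2
```

Run:
```python
from h import *
from workcell import env
go(env,[.5337,.3735,.12],60)
```

```text
clock 8.3 tcp [0.4384 0.1375 0.0044] finger ang 27.8 j6 70.0 gap 0.0334 Fw [-5.3 -0.4 14.4] | shift [ 16.42  19.46 -11.53] turn ((np.float64(0.1), np.float64(0.1), np.float64(-32.2)), 'j6~', 65) ((np.float64(0.1), np.float64(-0.1), np.float64(147.8)), 'j6~', 245)
```

Emit:
carry_out(
  steps=[
    [[0, 0, 0], [0, 0, -4], 200],
    [[0, 0, 0], [0, 0, -9], 200],
    [[0, 0, 0], [3, 3, -11.5], 200],
    [[0, 0, 0], [6, 7, -11.5], 200],
    [[0, 0, 0], [10, 11.5, -11.5], 200],
    [[0, 0, 0], [13.5, 16, -11], 200],
    [[0, 0, 0], [16.4, 19.5, -9], 200],
    [[0, 0, 0], [16.4, 19.5, -7], 200],
  ],
)

```text
clock: 9.3
tcp_pos: [0.5346, 0.3767, 0.0724]
orientation: [0.0, 0.515, 0.857, 0.001]
wrist_force: [0.5, -0.5, -2.0]
finger_gap: 0.0331
grip_force: 41.1
```

Emit:
carry_out(
  steps=[
    [[0, 0, 0], [0, 0, 1], 200],
    [[0, 0, 0], [0, 0, 2], 200],
    [[0, 0, 0], [0, 0, 2], 200],
    [[0, 0, 0], [0, 0, 2], 200],
    [[0, 0, 0], [0, 0, 2], 200],
    [[0, 0, 0], [0, 0, 2], 200],
    [[0, 0, 0], [0, 0, 2], 200],
    [[0, 0, 0], [0, 0, 2], 200],
  ],
)

```text
clock: 10.3
tcp_pos: [0.5335, 0.3735, 0.0534]
orientation: [-0.0, 0.516, 0.856, 0.0]
wrist_force: [-0.8, -0.1, -2.1]
finger_gap: 0.033
grip_force: 41.0
```

Run:
```python
from h import *
from workcell import env
c,p,d=wrist(env,'w5'); s=env.get_state(); t=s['tcp_pos']; go(env,[.5337,.3735,.008],27.8)
z=.042+t[2]-.0044
A=ortho(c,p,z,t[0]+.04,t[1]+.04,400,400,.2,True)
B=ortho(c,p,.004,t[0]+.04,t[1]+.04,400,400,.2,True)
cv2.imwrite('pics/u5.png',np.hstack([A,B])[...,::-1]); print(circ(c,p,.5337,.3735,.004,30,True))
```

```text
clock 10.35 tcp [0.5335 0.3735 0.0533] finger ang 27.8 j6 90.0 gap 0.0332 Fw [-0.2  0.3 -1.8] | shift [-0.01  0.02  4.53] turn ((np.float64(0.0), np.float64(-0.0), np.float64(0.0)), 'j6~', 97) ((np.float64(0.0), np.float64(0.0), np.float64(-180.0)), 'j6~', -83)
(array([0.5345, 0.3715]), 'r', np.float64(30.0), 1899)
```

View pics/u5.png

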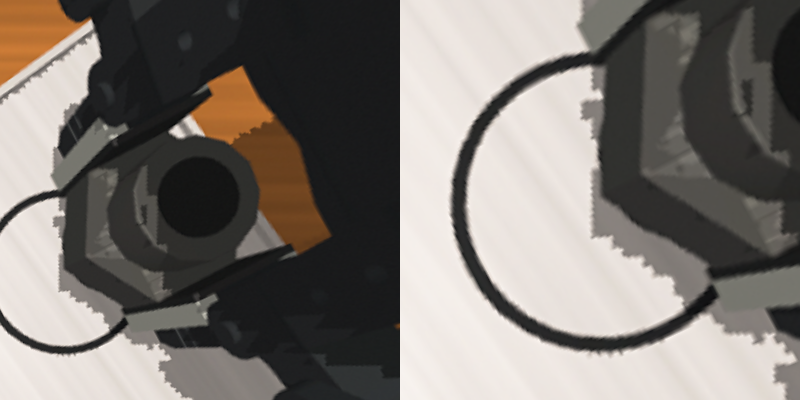

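The crops show the union's bore at (199,197), within 1 mm of the TCP, and the narrow circle centred about (604,200) right, also within 1 mm. I'll set it down.

Emit:
carry_out(
  steps=[
    [[0, 0, 0], [0, 0, 2], 200],
    [[0, 0, 0], [0, 0, 3.5], 200],
    [[0, 0, 0], [0, 0, 4.3], 200],
    [[0, 0, 0], [0, 0, 4.5], 200],
    [[0, 0, 0], [0, 0, 4.5], 200],
    [[0, 0, 0], [0, 0, 4.5], 100],
    [[0, 0, 0], [0, 0, 4.5], 60],
    [[0, 0, 0], [0, 0, 4.5], 0],
  ],
)

```text
clock: 11.35
tcp_pos: [0.5338, 0.3736, 0.0085]
orientation: [0.0, 0.516, 0.856, 0.0]
wrist_force: [-0.9, 0.2, 0.2]
finger_gap: 0.0811
grip_force: 0.0
```

Run:
```python
from h import *
from workcell import env
go(env,[.571,-.0115,.15],30)
```

```text
clock 11.35 tcp [0.5338 0.3736 0.0085] finger ang 27.8 j6 90.0 gap 0.0811 Fw [-0.9  0.2  0.2] | shift [-35.8  -14.67 -14.16] turn ((np.float64(0.0), np.float64(-0.0), np.float64(-2.2)), 'j6~', 59) ((np.float64(-0.0), np.float64(-0.1), np.float64(177.8)), 'j6~', 239)
```

Emit:
carry_out(
  steps=[
    [[0, 0, 0], [0, 0, -5], 0],
    [[0, 0, 0], [0, 0, -10], 0],
    [[0, 0, 0], [-4, -1.6, -14], 0],
    [[0, 0, 0], [-9.5, -3.9, -14], 0],
    [[0, 0, 0], [-15, -6.1, -14], 0],
    [[0, 0, 0], [-20.5, -8.4, -14], 0],
    [[0, 0, 0], [-26, -10.6, -14], 0],
    [[0, 0, 0], [-31, -12.7, -14], 0],
  ],
)

```text
clock: 12.35
tcp_pos: [0.566, 0.038, 0.1487]
orientation: [0.0, 0.517, 0.856, 0.0]
wrist_force: [0.7, 0.2, -0.3]
finger_gap: 0.0851
grip_force: 0.0
```

Emit:
carry_out(
  steps=[
    [[0, 0, 0], [-4.8, -2, 2], 0],
    [[0, 0, 0], [-4.8, -2, 4], 0],
    [[0, 0, 0], [-4.8, -2, 4], 0],
    [[0, 0, 0], [-4.8, -2, 4], 0],
    [[0, 0, 0], [-4.8, -2, 4], 0],
    [[0, 0, 0], [-4.8, -2, 4], 0],
    [[0, 0, 0], [-4.8, -2, 4], 0],
    [[0, 0, 0], [-4.8, -2, 4], 0],
  ],
)

```text
clock: 13.35
tcp_pos: [0.5706, -0.0116, 0.1085]
orientation: [0.0, 0.516, 0.856, 0.0]
wrist_force: [0.0, -2.3, -1.3]
finger_gap: 0.0853
grip_force: 0.0
```

Run:
```python
from h import *
from workcell import env
c,p,d=wrist(env,'w6'); s=env.get_state(); t=s['tcp_pos']; go(env,[.571,-.0115,.0],27.8)
x,y=.571,-.0115
A=ortho(c,p,.010,x+.04,y+.04,400,400,.2,True)
cv2.imwrite('pics/k6.png',A[...,::-1])
P=cloud(c,d,True);m=(np.hypot(P[...,0]-x,P[...,1]-y)<.04)&(P[...,2]>.007);q=P[m];print(len(q),np.median(q,0),(q.min(0)+q.max(0))/2,q.max(0)-q.min(0))
# same rim centre in two views: wrist vs scene, on plane z=10mm
for n,cc,pp,f in(('w',c,p,True),('scene',env.get_calibration('scene'),np.load('pics/scene0.npz')['p'],False)):
    o=ortho(cc,pp,.010,x+.04,y+.04,400,400,.2,f); h=cv2.cvtColor(o,cv2.COLOR_RGB2HSV); mm=((h[...,1]<60)&(h[...,2]<140)&(h[...,2]>40)).astype(np.uint8)
    mm=cv2.morphologyEx(mm,cv2.MORPH_OPEN,np.ones((5,5)))
    k=max(cv2.findContours(mm,0,1)[0],key=cv2.contourArea);e=cv2.fitEllipse(cv2.convexHull(k));print(n,x+.04-e[0][1]*2e-4,y+.04-e[0][0]*2e-4,np.array(e[1])*.2)
```

```text
clock 13.4 tcp [ 0.5706 -0.0116  0.1084] finger ang 27.8 j6 53.0 gap 0.0855 Fw [ 0.5 -1.  -0.7] | shift [-1.000e-02  4.000e-02  1.084e+01] turn ((np.float64(0.0), np.float64(0.0), np.float64(0.0)), 'j6~', 61) ((np.float64(-0.0), np.float64(0.0), np.float64(-180.0)), 'j6~', -119)
30206 [ 0.56666668 -0.00064556  0.1965857 ] [ 0.56947956 -0.00852067  0.11024499] [0.07682314 0.05897626 0.20645494]
w 0.571531884765625 -0.011669250488281251 [51.2213501 53.6347229]
scene 0.5730773101806641 -0.010686676025390623 [53.93131714 56.69630127]
```

View pics/k6.png

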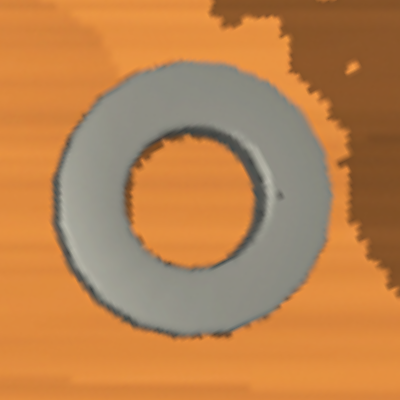

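The crop shows the gasket lying flat with its centre at (195,197), giving (0.5716, −0.0106).

Emit:
carry_out(
  steps=[
    [[0, 0, 0], [0, 0.1, 4], 0],
    [[0, 0, 0], [0, 0.1, 8], 0],
    [[0, 0, 0], [0, 0.1, 10.5], 0],
    [[0, 0, 0], [0, 0.1, 10.9], 0],
    [[0, 0, 0], [0, 0.1, 10.9], 40],
    [[0, 0, 0], [0, 0.1, 10.9], 110],
    [[0, 0, 0], [0, 0.1, 10.9], 110],
    [[0, 0, 0], [0, 0.1, 10.9], 110],
  ],
  force=25,
)

```text
clock: 14.4
tcp_pos: [0.5727, -0.0115, 0.001]
orientation: [0.001, 0.516, 0.856, 0.001]
wrist_force: [-1.9, 0.7, 6.5]
finger_gap: 0.0538
grip_force: 26.6
```

Run:
```python
from h import *
from workcell import env
go(env,[.5928,-.3558,.10],27.8)
```

```text
clock 14.4 tcp [ 0.5727 -0.0115  0.001 ] finger ang 27.8 j6 53.0 gap 0.0538 Fw [-1.9  0.7  6.5] | shift [-31.41 -14.27  -9.88] turn ((np.float64(0.1), np.float64(0.1), np.float64(0.0)), 'j6~', 31) ((np.float64(-0.2), np.float64(0.2), np.float64(-180.0)), 'j6~', -149)
```

Emit:
carry_out(
  steps=[
    [[0, 0, 0], [0, 0, -3], 110],
    [[0, 0, 0], [0, 0, -8], 110],
    [[0, 0, 0], [-4, -1.8, -10], 110],
    [[0, 0, 0], [-9, -4.1, -10], 110],
    [[0, 0, 0], [-14, -6.4, -10], 110],
    [[0, 0, 0], [-19, -8.6, -10], 110],
    [[0, 0, 0], [-24, -10.9, -10], 110],
    [[0, 0, 0], [-29, -13.2, -9], 110],
  ],
)

```text
clock: 15.4
tcp_pos: [0.5907, -0.3317, 0.0906]
orientation: [0.001, 0.516, 0.856, -0.0]
wrist_force: [0.2, 0.4, -0.7]
finger_gap: 0.0535
grip_force: 26.8
```

Emit:
carry_out(
  steps=[
    [[0, 0, 0], [-2.4, -1.1, 1], 110],
    [[0, 0, 0], [-2.4, -1.1, 3], 110],
    [[0, 0, 0], [-2.4, -1.1, 4], 110],
    [[0, 0, 0], [-2.4, -1.1, 4], 110],
    [[0, 0, 0], [-2.4, -1.1, 4], 110],
    [[0, 0, 0], [-2.4, -1.1, 4], 110],
    [[0, 0, 0], [-2.4, -1.1, 4], 110],
    [[0, 0, 0], [-2.4, -1.1, 4], 110],
  ],
)

```text
clock: 16.4
tcp_pos: [0.5916, -0.3557, 0.0496]
orientation: [0.0, 0.516, 0.856, 0.0]
wrist_force: [0.5, -0.4, 0.2]
finger_gap: 0.0532
grip_force: 26.8
```

Run:
```python
from h import *
from workcell import env
c,p,d=wrist(env,'w7'); s=env.get_state(); t=s['tcp_pos']; go(env,[.5928,-.3558,.006],27.8)
A=ortho(c,p,t[2]+.010,t[0]+.04,t[1]+.04,400,400,.2,True)
B=ortho(c,p,.004,t[0]+.06,t[1]+.06,400,400,.3,True)
cv2.imwrite('pics/k7.png',np.hstack([A,B])[...,::-1]); print(circ(c,p,.5928,-.3558,.004,40,True),circ(c,p,.4795,-.332,.004,30,True))
```

```text
clock 16.45 tcp [ 0.5916 -0.3557  0.0495] finger ang 27.8 j6 25.0 gap 0.0538 Fw [-0.4 -0.1 -0.4] | shift [-0.06  0.1   4.35] turn ((np.float64(0.0), np.float64(0.0), np.float64(0.0)), 'j6~', 31) ((np.float64(-0.0), np.float64(0.0), np.float64(-180.0)), 'j6~', -149)
(array([ 0.5948, -0.3579]), 'r', np.float64(40.1), 2864) (array([ 0.4799, -0.3316]), 'r', np.float64(29.0), 1481)
```

View pics/k7.png

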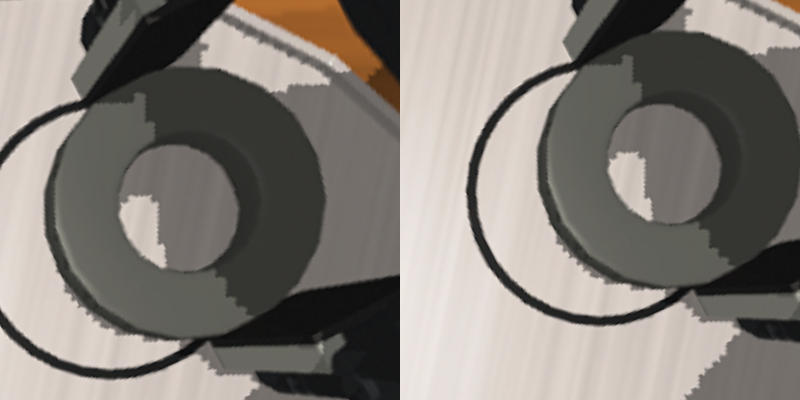

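The crops show the gasket held flat, centre ≈(187,202) left — about 2.5 mm toward tool +x from the TCP — and the wide circle centred ≈(602,191) right. I'll correct, then lower.

Emit:
carry_out(
  steps=[
    [[0, 0, 0], [-0.3, 0.1, 2], 110],
    [[0, 0, 0], [-0.3, 0.1, 3.6], 110],
    [[0, 0, 0], [-0.3, 0.1, 4.2], 110],
    [[0, 0, 0], [-0.3, 0.1, 4.4], 110],
    [[0, 0, 0], [-0.3, 0.1, 4.4], 110],
    [[0, 0, 0], [-0.3, 0.1, 4.4], 60],
    [[0, 0, 0], [-0.3, 0.1, 4.4], 30],
    [[0, 0, 0], [-0.3, 0.1, 4.4], 0],
  ],
)

```text
clock: 17.45
tcp_pos: [0.5938, -0.3579, 0.0051]
orientation: [-0.0, 0.516, 0.856, 0.0]
wrist_force: [-0.3, 0.3, 0.7]
finger_gap: 0.0857
grip_force: 0.0
```

Emit:
carry_out(
  steps=[
    [[0, 0, 0], [0, 0, -4], 0],
    [[0, 0, 0], [0, 0, -9], 0],
    [[0, 0, 0], [0, 0, -12], 0],
    [[0, 0, 0], [2, 0, -12], 0],
    [[0, 0, 0], [5, 0, -12], 0],
    [[0, 0, 0], [5, 0, -12], 0],
    [[0, 0, 0], [5, 0, -12], 0],
    [[0, 0, 0], [5, 0, -12], 0],
  ],
)

```text
clock: 18.45
tcp_pos: [0.5709, -0.3145, 0.1253]
orientation: [0.0, 0.517, 0.856, -0.0]
wrist_force: [-0.8, 0.6, -0.3]
finger_gap: 0.0853
grip_force: 0.0
```

Run:
```python
from h import *
from workcell import env
c,p,d=wrist(env,'w8'); go(env,[.569,.145,.15],27.8)
x,y=.5935,-.356
A=ortho(c,p,.014,x+.05,y+.05,400,400,.25,True)
B=ortho(c,p,.004,x+.05,y+.05,400,400,.25,True)
cv2.imwrite('pics/k8.png',np.hstack([A,B])[...,::-1]); print(circ(c,p,x,y,.004,40,True,tol=5),circ(c,p,.4795,-.332,.004,30,True))
```

```text
clock 18.5 tcp [ 0.5708 -0.3144  0.1252] finger ang 27.8 j6 26.0 gap 0.0854 Fw [-0.1 -0.7  0.4] | shift [40.73 21.26 -2.49] turn ((np.float64(0.0), np.float64(0.0), np.float64(-0.0)), 'j6~', 76) ((np.float64(0.0), np.float64(-0.0), np.float64(180.0)), 'j6~', 256)
(array([ 0.5942, -0.3559]), 'r', np.float64(39.0), 1945) (array([ 0.4802, -0.3317]), 'r', np.float64(29.0), 1393)
```

View pics/k8.png

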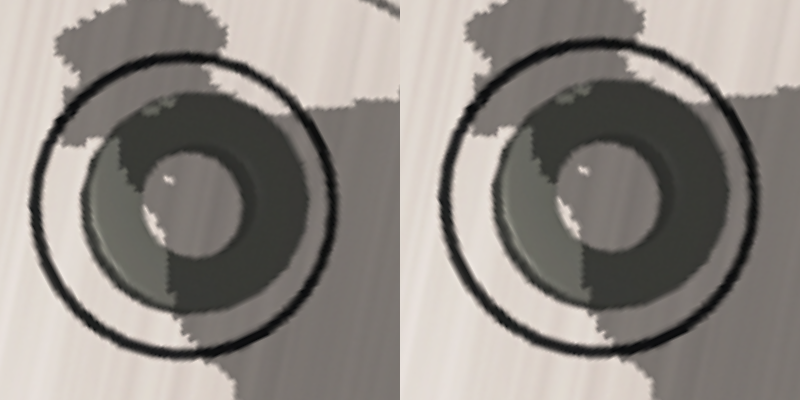

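The crops show the gasket flat inside the wide circle: gasket centre (197,201) left, circle centre (599,197) right — about 1 mm off centre. Now the large union.

Emit:
carry_out(
  steps=[
    [[0, 0, 0], [5, 2.6, -2], 0],
    [[0, 0, 0], [10.4, 5.4, -2], 0],
    [[0, 0, 0], [15.8, 8.2, -2], 0],
    [[0, 0, 0], [21.2, 11, -2], 0],
    [[0, 0, 0], [26.6, 13.8, -2], 0],
    [[0, 0, 0], [32, 16.6, -2], 0],
    [[0, 0, 0], [37.4, 19.4, -2], 0],
    [[0, 0, 0], [40.7, 21.2, -2], 0],
  ],
)

```text
clock: 19.5
tcp_pos: [0.5682, 0.1478, 0.1453]
orientation: [0.0, 0.516, 0.857, 0.0]
wrist_force: [-0.6, 0.5, -0.8]
finger_gap: 0.0852
grip_force: 0.0
```

Emit:
carry_out(
  steps=[
    [[0, 0, 0], [0, 0, 0], 0],
    [[0, 0, 0], [0, 0, 0], 0],
    [[0, 0, 0], [0, 0, 0], 0],
    [[0, 0, 0], [0, 0, 0], 0],
    [[0, 0, 0], [0, 0, 0], 0],
    [[0, 0, 0], [0, 0, 0], 0],
    [[0, 0, 0], [0, 0, 0], 0],
    [[0, 0, 0], [0, 0, 0], 0],
  ],
)

```text
clock: 20.5
tcp_pos: [0.568, 0.1452, 0.1454]
orientation: [0.0, 0.516, 0.856, 0.0]
wrist_force: [-0.4, 0.1, 0.5]
finger_gap: 0.0853
grip_force: 0.0
```

Run:
```python
from h import *
from workcell import env
c,p,d=wrist(env,'w9'); go(env,[.569,.145,.012],27.8)
x,y=.569,.145
A=ortho(c,p,.060,x+.05,y+.05,400,400,.25,True)
B=ortho(c,p,.040,x+.05,y+.05,400,400,.25,True)
cv2.imwrite('pics/b9.png',np.hstack([A,B])[...,::-1])
```

```text
clock 20.55 tcp [0.568  0.1453 0.1454] finger ang 27.8 j6 69.0 gap 0.0854 Fw [ 0.   0.4 -0. ] | shift [-0.07  0.07 13.34] turn ((np.float64(0.0), np.float64(-0.0), np.float64(0.0)), 'j6~', 76) ((np.float64(0.0), np.float64(0.0), np.float64(-180.0)), 'j6~', -104)
```

View pics/b9.png

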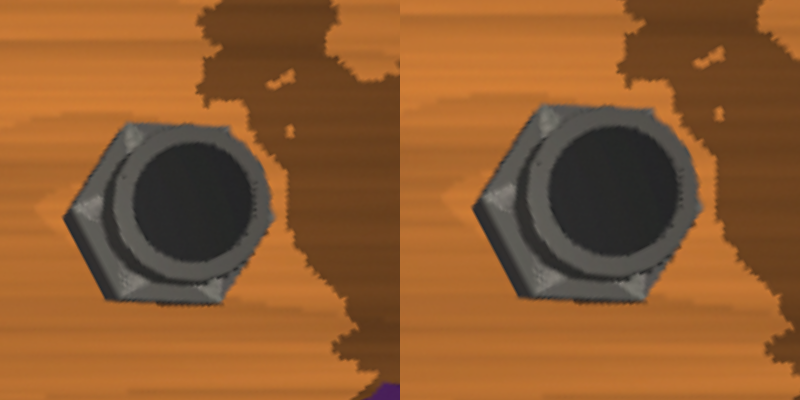

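The crops show the black union's collar centre at (192,203) left and nut centre (589,204) right, giving (0.568, 0.147); a pair of flats faces about −2° from world x.

Emit:
carry_out(
  steps=[
    [[0, 0, 10], [0.2, 0.1, 2], 0],
    [[0, 0, 20], [0.2, 0.1, 4], 0],
    [[0, 0, 30], [0.2, 0.1, 6], 0],
    [[0, 0, 30], [0.2, 0.1, 11], 0],
    [[0, 0, 30], [0.2, 0.1, 13.6], 0],
    [[0, 0, 30], [0.2, 0.1, 13.6], 0],
    [[0, 0, 30], [0.2, 0.1, 13.6], 180],
    [[0, 0, 30], [0.2, 0.1, 13.6], 180],
  ],
  force=60,
)

```text
clock: 21.55
tcp_pos: [0.5695, 0.1477, 0.0111]
orientation: [0.001, 0.72, 0.694, 0.001]
wrist_force: [-0.5, 0.6, 0.1]
finger_gap: 0.0516
grip_force: 0.0
```

Emit:
carry_out(
  steps=[
    [[0, 0, 0], [0, 0, 0], 180],
    [[0, 0, 0], [0, 0, 0], 180],
    [[0, 0, 0], [0, 0, -2], 180],
    [[0, 0, 0], [0, 0, -5], 180],
    [[0, 0, 0], [0, 0, -9], 180],
    [[0, 0, 0], [0, 0, -12], 180],
    [[0, 0, 0], [0, 0, -12], 180],
    [[0, 0, 0], [0, 0, -12], 180],
  ],
)

```text
clock: 22.55
tcp_pos: [0.5671, 0.1473, 0.128]
orientation: [-0.001, 0.72, 0.694, -0.001]
wrist_force: [-0.2, -0.4, -4.4]
finger_gap: 0.0467
grip_force: 63.0
```

Run:
```python
from h import *
from workcell import env
go(env,[.5935,-.3556,.08],-2)
```

```text
clock 22.55 tcp [0.5671 0.1473 0.128 ] finger ang -2.2 j6 99.0 gap 0.0467 Fw [-0.2 -0.4 -4.4] | shift [-50.16   4.56   4.8 ] turn ((np.float64(-0.1), np.float64(0.0), np.float64(-0.2)), 'j6~', 61) ((np.float64(0.0), np.float64(0.1), np.float64(179.8)), 'j6~', 241)
```

Emit:
carry_out(
  steps=[
    [[0, 0, 0], [-4, 0.4, 0], 180],
    [[0, 0, 0], [-9, 0.9, 0], 180],
    [[0, 0, 0], [-14.5, 1.4, 0], 180],
    [[0, 0, 0], [-20, 1.9, 0], 180],
    [[0, 0, 0], [-25.5, 2.4, 0], 180],
    [[0, 0, 0], [-31, 2.9, 0], 180],
    [[0, 0, 0], [-36, 3.4, 0], 180],
    [[0, 0, 0], [-41, 3.9, 0], 180],
  ],
)

```text
clock: 23.55
tcp_pos: [0.59, -0.2648, 0.1265]
orientation: [-0.002, 0.721, 0.693, -0.0]
wrist_force: [0.1, -0.1, -3.9]
finger_gap: 0.0472
grip_force: 62.9
```

Emit:
carry_out(
  steps=[
    [[0, 0, 0], [-3, 0.2, 0], 180],
    [[0, 0, 0], [-6, 0.5, 2], 180],
    [[0, 0, 0], [-9.2, 0.7, 4], 180],
    [[0, 0, 0], [-9.2, 0.7, 6], 180],
    [[0, 0, 0], [-9.2, 0.7, 6], 180],
    [[0, 0, 0], [-9.2, 0.7, 6], 180],
    [[0, 0, 0], [-9.2, 0.7, 6], 180],
    [[0, 0, 0], [-9.2, 0.7, 6], 180],
  ],
)

```text
clock: 24.55
tcp_pos: [0.5955, -0.3559, 0.0704]
orientation: [0.001, 0.72, 0.694, 0.0]
wrist_force: [0.1, -0.0, -2.9]
finger_gap: 0.0472
grip_force: 62.8
```

Run:
```python
from h import *
from workcell import env
c,p,d=wrist(env,'w10'); s=env.get_state(); t=s['tcp_pos']; go(env,[.5935,-.3556,.024],-2)
# bore: dark ellipse on the top plane
for dz in(.049,.052):
    z=t[2]+dz
    o=ortho(c,p,z,t[0]+.03,t[1]+.03,600,600,.1,True); g=cv2.GaussianBlur(cv2.cvtColor(o,cv2.COLOR_RGB2GRAY),(0,0),3)
    for th in(25,35,45):
        k,l,st,ce=cv2.connectedComponentsWithStats((g<th).astype(np.uint8)); i=l[300,300]
        if i: print(dz,th,'bore c',t[0]+.03-ce[i][1]*1e-4-t[0],t[1]+.03-ce[i][0]*1e-4-t[1],st[i]/10)
cv2.imwrite('pics/b10.png',o[...,::-1])
```

```text
clock 24.6 tcp [ 0.5954 -0.3559  0.0702] finger ang -2.2 j6 55.0 gap 0.0471 Fw [ 0.1  0.6 -4.8] | shift [ 0.03 -0.19  4.62] turn ((np.float64(0.1), np.float64(0.0), np.float64(-0.2)), 'j6~', 61) ((np.float64(0.1), np.float64(-0.1), np.float64(179.8)), 'j6~', 241)
0.049 25 bore c 0.0015478352272437768 -0.011793710550620229 [1.02000e+01 0.00000e+00 4.98000e+01 6.00000e+01 1.95979e+04]
0.049 35 bore c -0.00023847249868147458 -0.008823886507085876 [6.10000e+00 0.00000e+00 5.39000e+01 6.00000e+01 2.35116e+04]
0.049 45 bore c 8.947836510619922e-06 -0.005248355368385582 [3.10000e+00 0.00000e+00 5.69000e+01 6.00000e+01 2.84471e+04]
0.052 25 bore c 0.0015060722662686432 -0.011070555566324858 [8.70000e+00 0.00000e+00 5.13000e+01 6.00000e+01 2.06348e+04]
0.052 35 bore c -0.00016283393611216113 -0.007976195825672328 [4.70000e+00 0.00000e+00 5.53000e+01 6.00000e+01 2.47465e+04]
0.052 45 bore c 3.874117363089624e-05 -0.004561976834711934 [1.80000e+00 0.00000e+00 5.82000e+01 6.00000e+01 2.94147e+04]
```

Emit:
carry_out(
  steps=[
    [[0, 0, 0], [0, -0.2, 1], 180],
    [[0, 0, 0], [0, -0.2, 2.5], 180],
    [[0, 0, 0], [0, -0.2, 3.6], 180],
    [[0, 0, 0], [0, -0.2, 4.1], 180],
    [[0, 0, 0], [0, -0.2, 4.4], 180],
    [[0, 0, 0], [0, -0.2, 4.6], 180],
    [[0, 0, 0], [0, -0.2, 4.6], 180],
    [[0, 0, 0], [0, -0.2, 4.6], 180],
  ],
)

```text
clock: 25.6
tcp_pos: [0.5923, -0.3555, 0.0253]
orientation: [-0.0, 0.72, 0.694, -0.0]
wrist_force: [-5.4, 3.7, 6.5]
finger_gap: 0.047
grip_force: 64.1
```

Emit:
carry_out(
  steps=[
    [[0, 0, 0], [0, 0, 0], 140],
    [[0, 0, 0], [0, 0, 0], 100],
    [[0, 0, 0], [0, 0, 0], 50],
    [[0, 0, 0], [0, 0, 0], 0],
    [[0, 0, 0], [0, 0, 0], 0],
    [[0, 0, 0], [0, 0, -4], 0],
    [[0, 0, 0], [0, 0, -8], 0],
    [[0, 0, 0], [0, 0, -12], 0],
  ],
)

```text
clock: 26.6
tcp_pos: [0.5927, -0.3558, 0.1443]
orientation: [-0.0, 0.72, 0.693, 0.0]
wrist_force: [0.3, -0.7, -0.1]
finger_gap: 0.0855
grip_force: 0.0
```

Run:
```python
from h import *
from workcell import env
go(env,[.558,-.135,.14],-2)
x,y=.593,-.3556
for n in('scene','side'):
    c=env.get_calibration(n);p,d=env.read_camera(n);np.savez(f'pics/{n}1.npz',p=p,d=d);P=cloud(c,d)
    m=np.hypot(P[...,0]-x,P[...,1]-y)<.04
    for lo,hi in((.064,.085),(.035,.06)):
        q=P[m&(P[...,2]>lo)&(P[...,2]<hi)]; print(n,lo,len(q),q.mean(0).round(4),((q.min(0)+q.max(0))/2).round(4),(q.max(0)-q.min(0)).round(3),np.percentile(q[:,2],50).round(4))
    # bore: dark blob on plane z=74 mm
    o=ortho(c,p,.074,x+.03,y+.03,300,300,.2,False);g=cv2.GaussianBlur(cv2.cvtColor(o,cv2.COLOR_RGB2GRAY),(0,0),3);g[np.hypot(*(np.mgrid[:300,:300]-150))>90]=255
    print('dark min',g.min(), 'bore',[ (x+.03-v.mean()*2e-4,y+.03-u.mean()*2e-4,len(v)) for v,u in[np.nonzero(g<g.min()+12)]])
```

```text
clock 26.6 tcp [ 0.5927 -0.3558  0.1443] finger ang -2.2 j6 55.0 gap 0.0855 Fw [ 0.3 -0.7 -0.1] | shift [21.93 -4.31  0.43] turn ((np.float64(-0.0), np.float64(-0.0), np.float64(-0.2)), 'j6~', 78) ((np.float64(-0.0), np.float64(0.0), np.float64(179.8)), 'j6~', 258)
scene 0.064 301 [ 0.5954 -0.3545  0.0732] [ 0.593  -0.3566  0.0718] [0.043 0.043 0.015] 0.0739
scene 0.035 295 [ 0.6034 -0.3459  0.0495] [ 0.5938 -0.3533  0.0474] [0.05  0.051 0.025] 0.0516
dark min 39 bore [(np.float64(0.5910283484877797), np.float64(-0.3572312504030438), 15507)]
side 0.064 575 [ 0.5883 -0.3583  0.0733] [ 0.5909 -0.3562  0.0712] [0.041 0.04  0.014] 0.0743
side 0.035 617 [ 0.5792 -0.3647  0.0491] [ 0.5913 -0.3559  0.0475] [0.052 0.056 0.025] 0.0519
dark min 24 bore [(np.float64(0.5924186441858845), np.float64(-0.35541914582317286), 14353)]
```

The large union stands at the expected 74 mm top height, centred within about 2 mm. Now the dial.

Emit:
carry_out(
  steps=[
    [[0, 0, 0], [5, -1, 0], 0],
    [[0, 0, 0], [10, -2, 0], 0],
    [[0, 0, 0], [15, -3, 0], 0],
    [[0, 0, 0], [20, -4, 0], 0],
    [[0, 0, 0], [21.9, -4.3, 0], 0],
    [[0, 0, 0], [21.9, -4.3, 0], 0],
    [[0, 0, 0], [21.9, -4.3, 0], 0],
    [[0, 0, 0], [21.9, -4.3, 0], 0],
  ],
)

```text
clock: 27.7
tcp_pos: [0.5585, -0.1368, 0.1431]
orientation: [0.0, 0.721, 0.693, -0.0]
wrist_force: [-0.6, -0.1, 0.1]
finger_gap: 0.0851
grip_force: 0.0
```

Run:
```python
from h import *
from workcell import env
c,p,d=wrist(env,'w11'); go(env,[.558,-.135,.022],-2)
x,y=.558,-.136
A=ortho(c,p,.039,x+.04,y+.04,400,400,.2,True);B=ortho(c,p,.019,x+.04,y+.04,400,400,.2,True)
cv2.imwrite('pics/d11.png',np.hstack([A,B])[...,::-1])
P=cloud(c,d,True);q=P[(np.hypot(P[...,0]-x,P[...,1]-y)<.035)&(P[...,2]>.033)&(P[...,2]<.045)];r=cv2.minAreaRect((q[:,:2]*1000).astype(np.float32));print(len(q),r,np.median(q,0))
```

```text
clock 27.75 tcp [ 0.5584 -0.1367  0.1431] finger ang -2.3 j6 71.0 gap 0.0853 Fw [ 0.1 -0.2 -0.9] | shift [ 0.17 -0.05 12.11] turn ((np.float64(0.0), np.float64(0.0), np.float64(-0.3)), 'j6~', 78) ((np.float64(0.0), np.float64(-0.0), np.float64(179.7)), 'j6~', 258)
999 ((558.2705688476562, -135.00216674804688), (12.747791290283203, 40.106021881103516), 24.309032440185547) [ 0.55822321 -0.13405605  0.0392085 ]
```

View pics/d11.png

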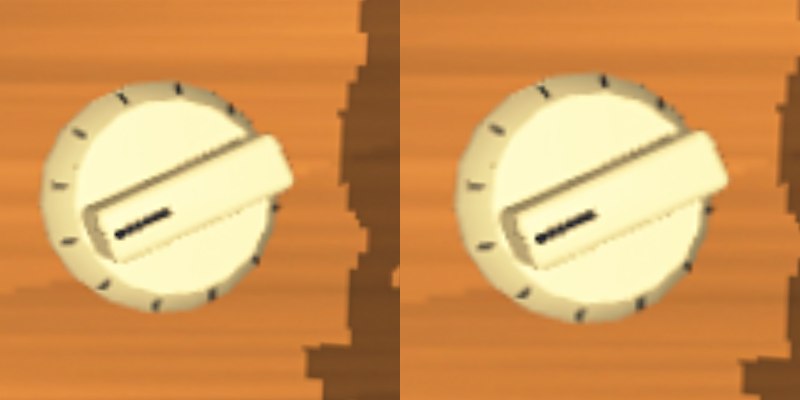

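The crops show the dial, grip bar up, with the bar's centre at (194,198) left and its long axis at about −66°, so fingers at 24°.

Emit:
carry_out(
  steps=[
    [[0, 0, -10], [0.2, 0, 2], 0],
    [[0, 0, -20], [0.2, 0, 4], 0],
    [[0, 0, -26], [0.2, 0, 6], 0],
    [[0, 0, -26], [0.2, 0, 10], 0],
    [[0, 0, -26], [0.2, 0, 12], 0],
    [[0, 0, -26], [0.2, 0, 12], 0],
    [[0, 0, -26], [0.2, 0, 12], 150],
    [[0, 0, -26], [0.2, 0, 12], 255],
  ],
  force=30,
)

```text
clock: 28.75
tcp_pos: [0.5594, -0.134, 0.0246]
orientation: [0.001, 0.546, 0.838, 0.0]
wrist_force: [0.3, -0.7, -0.6]
finger_gap: 0.0515
grip_force: 0.0
```

Emit:
carry_out(
  steps=[
    [[0, 0, 0], [0, 0, 0], 255],
    [[0, 0, 0], [0, 0, 0], 255],
    [[0, 0, 0], [0, 0, 0], 255],
    [[0, 0, 0], [0, 0, 0], 255],
    [[0, 0, 0], [0, 0, -2], 255],
    [[0, 0, 0], [0, 0, -5], 255],
    [[0, 0, 0], [0, 0, -7], 255],
    [[0, 0, 0], [0, 0, -7], 255],
  ],
)

```text
clock: 29.75
tcp_pos: [0.5593, -0.1338, 0.0945]
orientation: [0.001, 0.546, 0.838, 0.0]
wrist_force: [0.2, -0.1, -0.1]
finger_gap: 0.0108
grip_force: 29.8
```

Run:
```python
from h import *
from workcell import env
go(env,[.4800,-.3317,.08],24)
```

```text
clock 29.75 tcp [ 0.5593 -0.1338  0.0945] finger ang 23.8 j6 45.0 gap 0.0108 Fw [ 0.2 -0.1 -0.1] | shift [-14.9  -15.25   1.44] turn ((np.float64(0.1), np.float64(0.1), np.float64(-0.2)), 'j6~', 31) ((np.float64(0.2), np.float64(-0.2), np.float64(179.8)), 'j6~', 211)
```

Emit:
carry_out(
  steps=[
    [[0, 0, 0], [-4, -4, 0], 255],
    [[0, 0, 0], [-8, -8, 0], 255],
    [[0, 0, 0], [-12, -12, 0], 255],
    [[0, 0, 0], [-14.9, -15.2, 1], 255],
    [[0, 0, 0], [-14.9, -15.2, 3], 255],
    [[0, 0, 0], [-14.9, -15.2, 4], 255],
    [[0, 0, 0], [-14.9, -15.2, 4], 255],
    [[0, 0, 0], [-14.9, -15.2, 4], 255],
  ],
)

```text
clock: 30.75
tcp_pos: [0.4799, -0.3305, 0.0535]
orientation: [0.0, 0.545, 0.838, 0.0]
wrist_force: [-0.0, 0.5, 0.2]
finger_gap: 0.0111
grip_force: 29.8
```

Run:
```python
from h import *
from workcell import env
c,p,d=wrist(env,'w12'); s=env.get_state(); t=s['tcp_pos']; go(env,[.4800,-.3317,.028],24)
o=ortho(c,p,t[2]+.019-.0237,t[0]+.04,t[1]+.04,400,400,.2,True); h=cv2.cvtColor(o,cv2.COLOR_RGB2HSV)
m=((h[...,1]>35)&(h[...,0]>18)&(h[...,0]<36)&(h[...,2]>60)).astype(np.uint8);k=max(cv2.findContours(m,0,1)[0],key=cv2.contourArea);e=cv2.fitEllipse(cv2.convexHull(k))
print('dial skirt vs tcp',.04-np.array(e[0])[::-1]*2e-4,np.array(e[1])*.2)
```

```text
clock 30.8 tcp [ 0.4801 -0.3308  0.0538] finger ang 23.9 j6 24.0 gap 0.011 Fw [-0.8 -0.2 -0.3] | shift [-0.08 -0.05  2.58] turn ((np.float64(0.0), np.float64(0.0), np.float64(-0.1)), 'j6~', 31) ((np.float64(0.1), np.float64(-0.0), np.float64(179.9)), 'j6~', 211)
dial skirt vs tcp [ 0.00137838 -0.00146194] [49.00241699 64.91991577]
```

Emit:
carry_out(
  steps=[
    [[0, 0, 0], [0, 0, 1], 255],
    [[0, 0, 0], [0, 0, 2], 255],
    [[0, 0, 0], [0, 0, 2.4], 255],
    [[0, 0, 0], [0, 0, 2.5], 255],
    [[0, 0, 0], [0, 0, 2.5], 255],
    [[0, 0, 0], [0, 0, 2.5], 220],
    [[0, 0, 0], [0, 0, 2.5], 160],
    [[0, 0, 0], [0, 0, 2.5], 100],
  ],
)

```text
clock: 31.8
tcp_pos: [0.4795, -0.3312, 0.0285]
orientation: [0.0, 0.546, 0.838, 0.0]
wrist_force: [1.0, -0.2, -0.1]
finger_gap: 0.0472
grip_force: 0.0
```

Emit:
carry_out(
  steps=[
    [[0, 0, 0], [0, 0, 0], 60],
    [[0, 0, 0], [0, 0, 0], 60],
    [[0, 0, 0], [0, 0, -4], 60],
    [[0, 0, 0], [0, 0, -9], 60],
    [[0, 0, 0], [0, 0, -13], 60],
    [[0, 0, 0], [4, 0, -14], 60],
    [[0, 0, 0], [8, 0, -14], 60],
    [[0, 0, 0], [8, 0, -14], 60],
  ],
)

```text
clock: 32.8
tcp_pos: [0.4458, -0.2555, 0.1686]
orientation: [-0.001, 0.545, 0.838, 0.0]
wrist_force: [0.8, -0.5, 0.3]
finger_gap: 0.0654
grip_force: 0.0
```

Run:
```python
from h import *
from workcell import env
print(env.get_state()['tcp_pos'])
T=dict(gauge=(.4396,.3045,.034,.028,.045),small=(.5336,.3735,.046,.040,.055),big=(.5940,-.3558,.074,.068,.085),dial=(.4800,-.3317,.043,.037,.05),dialskirt=(.4800,-.3317,.02,.009,.022))
V=[]
for n in('scene','side'): V.append((n,env.get_calibration(n),*env.read_camera(n),False))
c,p,d=wrist(env,'w13'); V.append(('w',c,p,d,True))
for n,c,p,d,f in V:
    P=cloud(c,d,f)
    for k,(x,y,z,lo,hi) in T.items():
        q=P[(np.hypot(P[...,0]-x,P[...,1]-y)<.032)&(P[...,2]>lo)&(P[...,2]<hi)]
        if len(q)>20:
            (cx,cy),sz,a=cv2.minAreaRect((q[:,:2]*1000).astype(np.float32)); print(n,k,len(q),'off mm',round(cx-x*1e3,1),round(cy-y*1e3,1),'size',np.round(sz,0),'z',np.median(q[:,2]).round(4))
    if n!='side':
        # bystanders: moved?
        pass
W0=cloud(V[1][1],np.load('pics/side0.npz')['d']);W1=cloud(V[1][1],V[1][3])
for k,x,y in(('tin',.69,-.131),('plug',.434,-.145),('cup',.688,0)):
    r=[]
    for W in(W0,W1):
        q=W[(np.hypot(W[...,0]-x,W[...,1]-y)<.045)&(W[...,2]>.01)];r.append(q.mean(0).round(4))
    print(k,*r)
```

```text
[ 0.44580672 -0.25549106  0.16862253]
scene gauge 488 off mm -1.5 -2.1 size [51. 52.] z 0.0331
scene small 151 off mm 0.2 -0.5 size [25. 25.] z 0.0456
scene big 273 off mm -1.0 -1.0 size [41. 39.] z 0.0743
scene dial 103 off mm 1.8 -0.7 size [16. 40.] z 0.0431
scene dialskirt 167 off mm 5.1 6.7 size [38. 56.] z 0.017
side gauge 335 off mm -2.0 -0.3 size [54. 51.] z 0.0341
side small 82 off mm 0.2 0.9 size [30. 25.] z 0.0466
side big 519 off mm -2.0 0.3 size [40. 39.] z 0.0743
side dial 258 off mm -1.1 -0.9 size [15. 40.] z 0.0426
side dialskirt 375 off mm -6.6 -6.0 size [36. 51.] z 0.017
w dial 621 off mm 0.4 0.2 size [11. 40.] z 0.0433
w dialskirt 785 off mm -0.0 1.6 size [52. 48.] z 0.0174
tin [ 0.6802 -0.1397  0.0458] [ 0.6803 -0.1397  0.0458]
plug [ 0.4304 -0.1494  0.0257] [ 0.4303 -0.1494  0.0258]
cup [ 0.6851 -0.0041  0.0452] [ 0.6889 -0.0292  0.0419]
```

Run:
```python
from h import *
from workcell import env
c=env.get_calibration('scene');p,d=env.read_camera('scene')
W0=cloud(c,np.load('pics/scene0.npz')['d']);W1=cloud(c,d)
for k,x,y in(('tin',.69,-.131),('plug',.434,-.145),('cup',.688,0)):
    print(k,*[(W[(np.hypot(W[...,0]-x,W[...,1]-y)<.045)&(W[...,2]>.01)]).mean(0).round(4) for W in(W0,W1)])
print(env.get_state()['finger_gap'])
```

```text
tin [ 0.699  -0.1249  0.0505] [ 0.6991 -0.1248  0.0507]
plug [ 0.4395 -0.1432  0.0262] [ 0.4394 -0.1431  0.0263]
cup [ 0.6876 -0.0024  0.044 ] [ 0.6877 -0.0025  0.0439]
0.06524102002056394
```

The bystanders haven't moved: the cup was only hidden behind the arm in the side view. Every kit item is within about 2 mm of its place, so I'm handing in.

```bash
python3 -c "
from workcell import env
print(env.hand_in())"
```

```text
the job is handed in; nothing more can be done
None
```

Both kits are made up as asked and handed in at about 33 s; each item measured within about 2 mm of its place, and the tin, plug and cup did not move.

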